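# Wind up the clockwork of a pollen sampler

## Task

The clockwork of the pollen sampler has nearly run down: wind it up fully, turning the upright winged key clockwise (seen from above) in as many part turns as it takes until it comes up against its stop, so that the hand of the little dial stands in the green mark. Then let go and leave the key on its ratchet; do not push about the two dropper bottles and the specimen cup that stand round it.

Things in the scene. Friction and masses are not known exactly. Their poses are not given: they have to be found in the camera images.
- clockwork: grey metal housing, 155 mm (its x) by 240 mm (its y), 50 mm high, fixed to the table; origin at its underside's centre, z up. On its top, in its frame: key axis at (10, 50) mm with a brass ratchet wheel (86 mm across, top at z 62 mm) and a dark spring pawl, and a steel drum (92 mm across, top at z 75 mm) at (25, -68) mm.
- gauge (a joint): red hand of the white reserve dial (54 mm across, at (-45, -12) mm on the housing's top): geared to the key, it turns clockwise from the red marks (run down, 0 rad) to the green mark (fully wound, 4.06 to 4.24 rad)
- key_grip (a point): middle of the steel key's upright wing: a flat plate 80 mm long with round ends (along this point's x), 10 mm thick (along its y), 38 mm high, centred 97 mm above the table (its lower edge at 78 mm, top at 116 mm). It turns about the vertical axis (z) through this point, clockwise from above to wind; the two ends are alike.
- key (a joint): how far the key is wound, rad: grows clockwise seen from above; 0 is run down, the hard stop is at 6.05. A spring (about 0.05 N m when run down, 0.2 N m when fully wound) turns it back when let go, up to one click of 0.314, until the pawl holds it: it rests at whole multiples of 0.314, the last at 5.97 just short of the stop.
- stain_red: white dropper bottle with red cap, 37 mm across, 98 mm high, loose, bystander; origin at its foot's centre, z up
- stain_blue: white dropper bottle with blue cap, 37 mm across, 98 mm high, loose, bystander; origin at its foot's centre, z up
- specimen_cup: specimen cup with yellow lid, 65 mm across, 64 mm high, loose, bystander; origin at its foot's centre, z up

How it is judged:
By the outcome, as a careful person would: the job done as asked, in the order asked, and still so for the second after the job is handed in, with the robot touching nothing.
It also fails if it takes over 70 s, if anything falls off the work surface, if the arm or the gripper's body presses on something with over 40 N, if the wrist force passes 120 N, or if a joint passes its speed limit or range.

## Robot

A 6-joint arm with a two-finger parallel gripper is mounted at the origin on a cart in front of the work surface, level with it; the furniture and walls round the work are solid. World frame = base frame: x ahead of the robot, y to its left, z up, the work surface at z = 0. Lengths are in mm, angles in rad, forces in N, time in s.
With the tool pointing down it reaches from about 375 to 900 mm from the base axis. Payload 3.1 kg.
Tool frame: the origin (TCP) lies at the very end of the fingers, on their centre line; the grasp point (between the pads) lies 19 mm behind it (arm.grip_depth is the distance from the TCP to the grasp point, in mm); z points along the fingers, y is the line along which they close (so a half turn about z gives the same grasp; the last joint's range is limited). The gripper opens to 85 mm and grips with 20 to 120 N. Pads are 22 mm wide; open, the fingers measure 114 mm over their backs; the gripper's body (76 mm by 85 mm) begins 54 mm behind the grasp point. The pads swing forward as they close: fully open they stand 13 mm farther back than shut.
Start: joints at [-1.413, 0.527, 1.433, -0, 1.181, -0.178], TCP at [205.975, -590.06, 231.31] pointing down, gripper open.
Joint ranges: [-3.08, 3.08], [-0.75, 2.2], [0.22, 2.44], [-1.43, 4.57], [0, 2.65], [-2.85, 2.85]. Speed limits (rad/s): [2.79, 2.79, 3.14, 3.14, 3.14, 3.14].

## Interface

Orientations are given as a unit quaternion [x, y, z, w].
In Python, from rig import arm gives the robot as it stands. The module is installed in compiled form; this text tells all that it offers.
- The arm moves only by the tool carry_out, never from a script. Its argument "commands" is text: rows parted by semicolons, each of 7 numbers parted by spaces: the opening, from -1 (shut) to 1 (fully open), then the shift along the tool's x, y, z in mm, then the turn, a rotation vector about the tool's x, y, z in degrees. A call has 1 to 20 rows; each row shifts and turns the commanded pose from where the row before left it, along the tool's axes as they then stand; what a row does not reach is not made up. A row lasts 1/8 s, in which the tool goes at most 62.5 mm and 10.7 degrees, less where a joint would pass 70% of its speed; a pose out of reach is approached as far as the arm can. A call with a gripper value outside its range is refused whole. The fingers move at their own pace and stop on an object; "grip_force" is the grip in N (left out, the last holds). Time passes only in rows, so rows that do not move let the fingers close. It gives the time, the measured TCP pose, the force, the opening and the grip force at its end, in the units of the state.
- arm.sense(): the state, without advancing time (a new reading comes with each control period).
- arm.grab_frame(name): name is "scene" or "top" or "wrist"; returns a dict with "pixels" (400x640x3 uint8, red, green, blue), "range_z" (400x640 float32, mm along the optical axis (not along the pixel's ray), 0 where there is no reading), "camera_matrix" (3x3 intrinsics, pixels), "rvec" (rotation vector, rad) and "tvec" (3), from world to camera coordinates, as OpenCV has them; the wrist camera has in their place "mount" (4x4, takes a point from camera to tool coordinates, whose origin is the TCP and whose axes are the flange's). Camera axes: x right, y down, z forward; pixel columns grow to the right and rows downward; lengths in mm; the calibration is good to about 2 mm. A picture is of the moment at which its call begins: read the wrist's pose just before it.
- arm.hand_in(): hands the job in; it is judged then, once.
The state is a dict: "time_s": time; "joint_positions": joint angles; "dq": joint speeds; "tau": joint torques, N m; "tool_pos": TCP position; "tcp_rot": TCP orientation; "force": force on the tool from outside, world axes, zero at the start; "wrist_torque": the same for the moment, N m; "finger_gap": opening from 0.0 (shut) to 1.0 (fully open); "grip_force": force on a finger pad.
Only numpy, scipy, OpenCV 4.12 (cv2) and the standard library are available. Lean on these libraries where they do the work, as an engineer would, in place of code of your own. Each camera call takes 0.05 s, during which the arm holds its last target. There are 200 camera calls.

## Working session

There is one attempt and no reset: what is moved stays moved. The work goes in short steps, Python scripts to look and compute and a tool call to move; the robot and the scene stay as the last step left them, time stands still between calls to the robot, and variables do not carry over. Pictures are saved under pics/ and viewed, at most 10 in all, crops included, and the job is handed in when it is done.

Besides the shell and the picture viewer there is one more tool, called as name(argument=value, ...) on one line, values as JSON. carry_out: Moves the arm, as the interface text tells. Its arguments: {"type":"object","properties":{"commands":{"type":"string"},"grip_force":{"type":"number"}},"required":["commands"]}

```bash
mkdir -p pics; cat > h.py <<'E'
import numpy as np, cv2
from rig import arm
from scipy.spatial.transform import Rotation as R
def cloud(f):
    z=f["range_z"].astype(float);K=np.array(f["camera_matrix"])
    v,u=np.mgrid[:400,:640]
    P=np.stack([(u-K[0,2])/K[0,0]*z,(v-K[1,2])/K[1,1]*z,z],-1)
    M=cv2.Rodrigues(np.array(f["rvec"],float))[0]
    W=(P-np.array(f["tvec"],float).ravel())@M
    W[z==0]=np.nan
    return W
E
python3 - <<'E'
from h import *
for n in("top","scene"):
    f=arm.grab_frame(n);cv2.imwrite(f"pics/{n}0.png",f["pixels"][:,:,::-1])
    np.savez(f"{n}0.npz",px=f["pixels"],W=cloud(f))
s=arm.sense();print(s)
E
```

```text
{'time_s': 0.1, 'joint_positions': array([-1.41347823e+00,  5.28375901e-01,  1.43380660e+00,  7.80447912e-06,
        1.18141552e+00, -1.78483454e-01]), 'dq': array([ 0.00137821, -0.00271774, -0.00159164,  0.00112793,  0.00058702,
        0.00079763]), 'tau': array([ 8.73199838e-05, -4.43304062e+01, -1.78587073e+01, -2.85189917e-04,
        3.88098881e-03,  4.01675578e-06]), 'tool_pos': array([ 205.88763471, -589.41084196,  230.41951221]), 'tcp_rot': array([ 9.85937500e-01,  1.67111464e-01,  1.42193312e-05, -1.00258964e-03]), 'force': array([0.28402104, 0.68764809, 0.21634561]), 'wrist_torque': array([-0.02277388, -0.0041286 ,  0.00680612]), 'grip_force': 0.0, 'finger_gap': 0.9974286538861381}
```

View pics/top0.png

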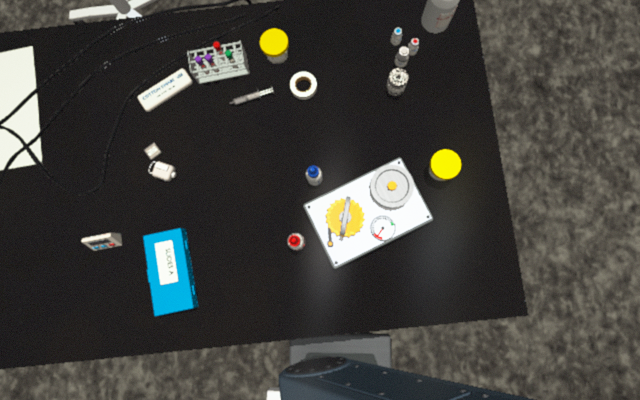

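View pics/scene0.png

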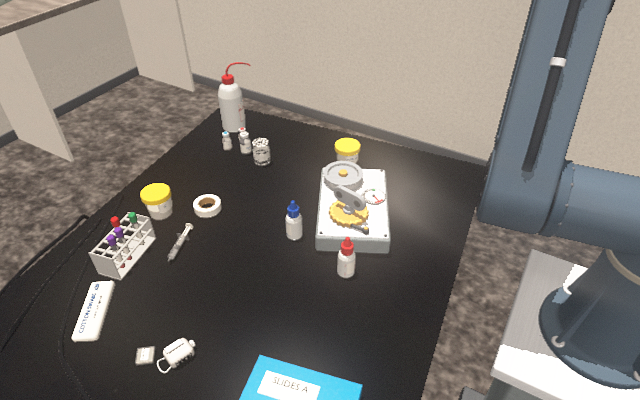

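The top view shows the housing at about (368,212), with the key over the wheel at (345,218), the dial at (382,229) and the drum at (391,188). The red bottle is at (295,242), the blue bottle at (314,175) and the cup at (445,165). The scene view agrees.

```bash
python3 - <<'E'
from h import *
d=np.load("top0.npz");px=d["px"];W=d["W"];hsv=cv2.cvtColor(px,cv2.COLOR_RGB2HSV)
u0,v0=250,140
roi=np.zeros((400,640),bool);roi[140:280,280:470]=1
H,S,V=[hsv[...,i].astype(int) for i in range(3)]
def rep(n,m):
    m=m&roi; p=W[m]; p=p[~np.isnan(p[:,0])]
    if len(p)<2: print(n,len(p));return
    c,(w,h),a=cv2.minAreaRect(p[:,:2].astype(np.float32))
    print(n,len(p),"mean",p.mean(0).round(1),"zmin/max",np.nanpercentile(p[:,2],[2,50,98]).round(1),"rect",np.round(c,1),round(w,1),round(h,1),round(a,1));return p
z=W[...,2]
rep("house",(abs(z-50)<5)&(S<60)&(V>120))
rep("blue",(abs(H-115)<15)&(S>100)&(z>60))
rep("red",((H<8)|(H>172))&(S>120)&(z>70))
rep("yellow",(H>22)&(H<35)&(S>150)&(z>55)&(np.arange(640)[None,:]>425))
rep("brass",(H>15)&(H<32)&(S>100)&(z>52)&(z<70)&(np.arange(640)[None,:]<370))
rep("drum",(abs(z-75)<5)&(np.arange(640)[None,:]>365)&(np.arange(640)[None,:]<418))
p=rep("key",(z>105)&(z<125)&(np.arange(640)[None,:]>320)&(np.arange(640)[None,:]<365)&(np.arange(400)[:,None]>190))
q=p[:,:2]-p[:,:2].mean(0);w,U=np.linalg.eigh(q.T@q);print("key dir",U[:,1],np.degrees(np.arctan2(U[1,1],U[0,1])))
f=px[150:275,280:470];cv2.imwrite("pics/top_c.png",cv2.resize(f[:,:,::-1],None,fx=4,fy=4,interpolation=cv2.INTER_CUBIC))
s=np.load("scene0.npz");W2=s["W"];z=W2[...,2]
m=(z>104)&(z<122);m[:, :320]=0;m[:,372:]=0;m[:180]=0;m[232:]=0
p=W2[m];print(len(p),p.mean(0),cv2.minAreaRect(p[:,:2].astype(np.float32)))
E
```

```text
house 4856 mean [514.1 -52.2  49.8] zmin/max [45.7 49.8 54. ] rect [540.3 -15.5] 211.1 301.6 26.0
blue 105 mean [609.8  59.7  83.9] zmin/max [67.5 81.4 99.9] rect [611.3  60.2] 23.5 21.2 11.5
red 100 mean [464.3  96.8  85.6] zmin/max [77.2 82.5 98.7] rect [464.8  97.6] 20.8 21.0 0.1
yellow 737 mean [ 629.  -223.2   63.4] zmin/max [58.2 63.5 66.8] rect [ 630.  -223.6] 62.8 64.1 45.2
brass 851 mean [512.5  -6.8  61.7] zmin/max [57.9 61.7 65.2] rect [506.1  -7.9] 95.3 79.5 5.4
drum 611 mean [ 581.4 -107.1   72.4] zmin/max [70.1 72.2 75.9] rect [ 581.6 -107.3] 88.5 90.5 89.4
key 188 mean [515.2  -8.4 114.1] zmin/max [106.7 114.7 118.2] rect [516.3  -8.5] 9.9 75.0 80.4
key dir [-0.98632657  0.16480258] 170.51423392993854
253 [510.82528196  -3.90561158 112.94633838] ((513.5205688476562, -6.174299240112305), (13.622458457946777, 77.29358673095703), 82.55506896972656)
```

View pics/top_c.png

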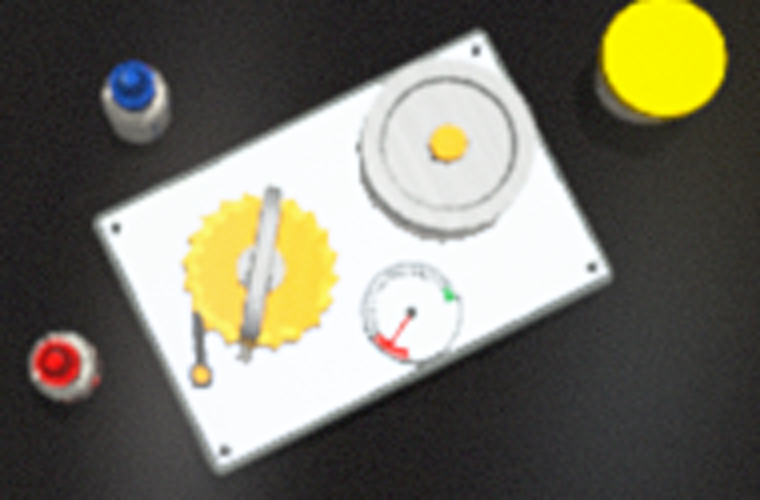

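carry_out(commands="1 34.5 -32 0 0 0 0;1 34.5 -32 0 0 0 0;1 34.5 -32 0 0 0 0;1 34.5 -32 0 0 0 0;1 34.5 -32 0 0 0 0;1 34.5 -32 0 0 0 0;1 34.5 -32 0 0 0 0;1 34.5 -32 0 0 0 0;1 34.5 -32 0 0 0 0;1 34.5 -32 0 0 0 0;1 34.5 -32 0 0 0 0;1 34.5 -32 0 0 0 0;1 34.5 -32 0 0 0 0;1 34.5 -32 0 0 0 0;1 0 0 0 0 0 0;1 0 0 0 0 0 0", grip_force=60)

```text
time_s: 2.1
tool_pos: [513.8, -8.0, 230.9]
tcp_rot: [0.986, 0.167, -0.001, -0.0]
force: [-0.5, 0.0, 0.3]
finger_gap: 1.0
grip_force: 0.0
```

carry_out(commands="1 0 0 0 0 0 -10;1 0 0 0 0 0 -10;1 0 0 0 0 0 -10;1 0 0 0 0 0 -10;1 0 0 0 0 0 -10;1 0 0 0 0 0 -10;1 0 0 0 0 0 -10;1 0 0 0 0 0 -10;1 0 0 0 0 0 -10;1 0 0 0 0 0 -10;1 0 0 0 0 0 -10;1 0 0 0 0 0 -10;1 0 0 0 0 0 -10;1 0 0 0 0 0 -10;1 0 0 0 0 0 -10;1 0 0 0 0 0 -1.8;1 0 0 0 0 0 0;1 0 0 0 0 0 0")

```text
time_s: 4.35
tool_pos: [514.2, -8.3, 231.3]
tcp_rot: [0.079, 0.997, -0.0, -0.0]
force: [0.6, 0.2, 0.2]
finger_gap: 1.003
grip_force: 0.0
```

```bash
cat >> h.py <<'E'
def st():
    s=arm.sense();r=R.from_quat(s["tcp_rot"]).as_matrix()
    print("t",s["time_s"],"tcp",s["tool_pos"].round(1),"theta",round(np.degrees(np.arctan2(r[1,0],r[0,0])),1),"zaxis",r[:,2].round(3),"q",s["joint_positions"].round(3),"F",s["force"].round(1),"T",s["wrist_torque"].round(3),"gap",round(s["finger_gap"],3),"grip",s["grip_force"])
    return s,r
def wristkey(name):
    s,r=st();f=arm.grab_frame("wrist")
    cv2.imwrite(f"pics/{name}.png",f["pixels"][:,:,::-1])
    K=np.array(f["camera_matrix"]);M=np.array(f["mount"]);z=f["range_z"].astype(float)
    v,u=np.mgrid[:400,:640];P=np.stack([(u-K[0,2])/K[0,0]*z,(v-K[1,2])/K[1,1]*z,z],-1)
    T=P@M[:3,:3].T+M[:3,3];W=T@r.T+s["tool_pos"];W[z==0]=np.nan
    m=(abs(W[...,2]-114)<7)&(np.hypot(W[...,0]-515,W[...,1]+8)<60)
    n,l,stt,_=cv2.connectedComponentsWithStats(m.astype(np.uint8))
    k=1+np.argmax(stt[1:,4]);p=W[l==k]
    print("key",len(p),np.median(p[:,2]),cv2.minAreaRect(p[:,:2].astype(np.float32)),"px",stt[k])
    return W,f
E
python3 - <<'E'
from h import *
wristkey("w1")
E
```

```text
t 4.35 tcp [514.2  -8.3 231.3] theta 170.9 zaxis [-0.  0. -1.] q [-0.234  0.379  1.707 -0.     1.055 -1.646] F [0.6 0.2 0.2] T [-0.002 -0.011  0.057] gap 1.003 grip 0.0
key 1148 115.37812493416762 ((514.7659912109375, -6.318939208984375), (9.91724681854248, 73.48529815673828), 80.07135772705078) px [ 316  146   14   91 1148]
```

View pics/w1.png

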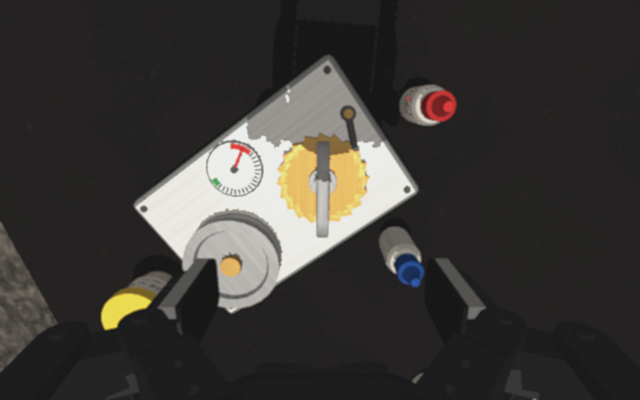

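The wrist view shows the key wing upright at about (322,188). The hand points into the red mark at (237,155) and green is at (216,183). Red bottle is at (430,105), blue at (403,258), both clear. The key measures (514.8,-7) at 170.1°, with its top at 115 mm as it should be.

carry_out(commands="1 0 1.2 25 0 0 0.7;1 0 0 30 0 0 0;1 0 0 30 0 0 0;1 0 0 25 0 0 0;1 0 0 18 0 0 0;1 0 0 15 0 0 0;1 0 0 8 0 0 0;1 0 0 0 0 0 0;1 0 0 0 0 0 0")

```text
time_s: 5.52
tool_pos: [515.0, -6.8, 80.8]
tcp_rot: [0.084, 0.996, -0.0, 0.001]
force: [-0.2, 0.4, -0.1]
finger_gap: 0.997
grip_force: 0.0
```

carry_out(commands="-1 0 0 0 0 0 0;-1 0 0 0 0 0 0;-1 0 0 0 0 0 0;-1 0 0 0 0 0 0;-1 0 0 0 0 0 0;-1 0 0 0 0 0 0;-1 0 0 0 0 0 0;-1 0 0 0 0 0 0;-1 0 0 0 0 0 0;-1 0 0 0 0 0 0", grip_force=60)

```text
time_s: 6.78
tool_pos: [514.5, -7.3, 80.5]
tcp_rot: [0.084, 0.996, -0.0, -0.0]
force: [-2.4, -4.8, 3.6]
finger_gap: 0.11
grip_force: 59.2
```

```bash
python3 -c "
from h import *
st()"
```

```text
t 6.775 tcp [514.5  -7.3  80.5] theta 170.4 zaxis [-0.    -0.001 -1.   ] q [-2.310e-01  6.210e-01  1.833e+00 -1.000e-03  6.870e-01 -1.633e+00] F [-2.4 -4.8  3.6] T [-0.645  0.271  0.042] gap 0.11 grip 59.24682855606079
```

carry_out(commands="-1 0 0 0 0 0 3;-1 0 0 0 0 0 6;-1 0 0 0 0 0 6;-1 0 0 0 0 0 6;-1 0 0 0 0 0 6;-1 0 0 0 0 0 6;-1 0 0 0 0 0 6;-1 0 0 0 0 0 6;-1 0 0 0 0 0 6;-1 0 0 0 0 0 6")

```text
time_s: 8.02
tool_pos: [514.9, -7.0, 80.5]
tcp_rot: [0.551, 0.835, -0.0, 0.0]
force: [-1.0, -2.4, 3.7]
finger_gap: 0.108
grip_force: 59.2
```

```bash
python3 -c "
from h import *
st()"
```

```text
t 8.025 tcp [514.9  -7.   80.5] theta 113.2 zaxis [ 0.001 -0.001 -1.   ] q [-2.310e-01  6.210e-01  1.833e+00 -1.000e-03  6.870e-01 -6.350e-01] F [-1.  -2.4  3.7] T [-0.433  0.134  0.219] gap 0.108 grip 59.16549861431122
```

carry_out(commands="-1 0 0 0 0 0 9;-1 0 0 0 0 0 9;-1 0 0 0 0 0 9;-1 0 0 0 0 0 9;-1 0 0 0 0 0 9;-1 0 0 0 0 0 9;-1 0 0 0 0 0 9;-1 0 0 0 0 0 9;-1 0 0 0 0 0 9;-1 0 0 0 0 0 9;-1 0 0 0 0 0 9;-1 0 0 0 0 0 9;-1 0 0 0 0 0 9;-1 0 0 0 0 0 9;-1 0 0 0 0 0 9;-1 0 0 0 0 0 9;-1 0 0 0 0 0 9;-1 0 0 0 0 0 9;-1 0 0 0 0 0 9;-1 0 0 0 0 0 9")

```text
time_s: 10.52
tool_pos: [515.2, -8.0, 80.5]
tcp_rot: [0.835, -0.551, 0.001, 0.001]
force: [0.0, -6.7, 3.2]
finger_gap: 0.109
grip_force: 59.3
```

```bash
python3 -c "
from h import *
st()"
```

```text
t 10.525 tcp [515.2  -8.   80.5] theta -66.8 zaxis [ 0.001 -0.002 -1.   ] q [-0.232  0.621  1.832 -0.003  0.686  2.508] F [ 0.  -6.7  3.2] T [-1.016  0.358  0.249] gap 0.109 grip 59.296438694000244
```

carry_out(commands="1 0 0 0 0 0 0;1 0 0 0 0 0 0;1 0 0 0 0 0 0;1 0 0 0 0 0 0;1 0 0 0 0 0 0;1 0 0 0 0 0 0;1 0 0 0 0 0 0;1 0 0 0 0 0 0;1 0 0 -20 0 0 0;1 0 0 -30 0 0 0;1 0 0 -30 0 0 0;1 0 0 -30 0 0 0;1 0 0 -30 0 0 0;1 0 0 -10 0 0 0")

```text
time_s: 12.28
tool_pos: [515.4, -6.9, 232.0]
tcp_rot: [0.836, -0.549, 0.002, -0.001]
force: [0.2, -0.4, 0.3]
finger_gap: 0.999
grip_force: 0.0
```

carry_out(commands="1 0 0 0 0 0 -10;1 0 0 0 0 0 -10;1 0 0 0 0 0 -10;1 0 0 0 0 0 -10;1 0 0 0 0 0 -10;1 0 0 0 0 0 -10;1 0 0 0 0 0 -10;1 0 0 0 0 0 -10;1 0 0 0 0 0 -10;1 0 0 0 0 0 -10;1 0 0 0 0 0 -10;1 0 0 0 0 0 -10;1 0 0 0 0 0 -10;1 0 0 0 0 0 -10;1 0 0 0 0 0 -10;1 0 0 0 0 0 -10;1 0 0 0 0 0 -10;1 0 0 0 0 0 -10;1 0 0 0 0 0 -3;1 0 0 0 0 0 0")

```text
time_s: 14.78
tool_pos: [513.9, -6.6, 229.4]
tcp_rot: [0.528, 0.849, -0.0, -0.001]
force: [1.1, 0.4, -0.1]
finger_gap: 1.001
grip_force: 0.0
```

```bash
python3 -c "
from h import *
wristkey('w2')"
```

```text
t 14.775 tcp [513.9  -6.6 229.4] theta 116.3 zaxis [-0.002  0.    -1.   ] q [-0.231  0.382  1.709  0.     1.053 -0.69 ] F [ 1.1  0.4 -0.1] T [-0.016 -0.029 -0.012] gap 1.001 grip 0.0
key 1138 115.39296617137619 ((514.74267578125, -5.962368011474609), (9.372989654541016, 73.77847290039062), 26.5989990234375) px [ 316  147   13   92 1138]
```

View pics/w2.png

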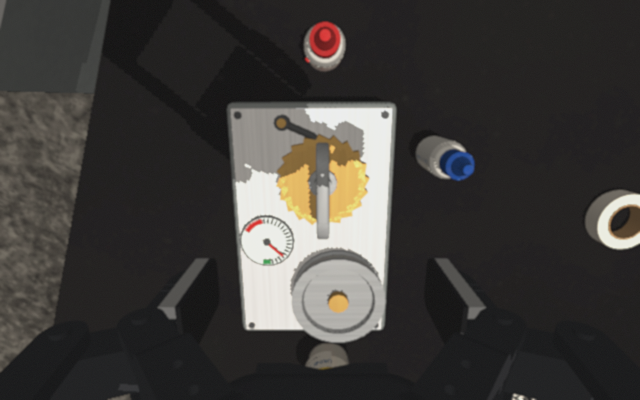

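The wrist view shows the key held by the pawl at (322,190). The hand at (283,254) has turned most of the way from red (254,225) towards green (267,262). The bottles have not moved. The key is at 116.6°, which is 13 clicks on, and the tool is aligned with it at 116.3°.

carry_out(commands="1 0 0 25 0 0 0;1 0 0 30 0 0 0;1 0 0 30 0 0 0;1 0 0 25 0 0 0;1 0 0 18 0 0 0;1 0 0 14 0 0 0;1 0 0 8 0 0 0;1 0 0 0 0 0 0;-1 0 0 0 0 0 0;-1 0 0 0 0 0 0;-1 0 0 0 0 0 0;-1 0 0 0 0 0 0;-1 0 0 0 0 0 0;-1 0 0 0 0 0 0;-1 0 0 0 0 0 0;-1 0 0 0 0 0 0;-1 0 0 0 0 0 0;-1 0 0 0 0 0 0", grip_force=60)

```text
time_s: 17.08
tool_pos: [514.7, -6.8, 80.6]
tcp_rot: [0.527, 0.85, 0.0, 0.0]
force: [-1.6, 0.2, 4.6]
finger_gap: 0.108
grip_force: 58.7
```

carry_out(commands="-1 0 0 0 0 0 5;-1 0 0 0 0 0 6;-1 0 0 0 0 0 6;-1 0 0 0 0 0 6;-1 0 0 0 0 0 6;-1 0 0 0 0 0 6;-1 0 0 0 0 0 6;-1 0 0 0 0 0 6;-1 0 0 0 0 0 6;-1 0 0 0 0 0 5")

```text
time_s: 18.32
tool_pos: [515.5, -6.8, 80.6]
tcp_rot: [0.874, 0.486, 0.001, 0.001]
force: [0.1, 1.8, 3.1]
finger_gap: 0.111
grip_force: 58.8
```

```bash
python3 -c "
from h import *
st()"
```

```text
t 18.325 tcp [515.5  -6.8  80.6] theta 58.2 zaxis [ 0.002 -0.    -1.   ] q [-0.23   0.621  1.832  0.     0.686  0.324] F [0.1 1.8 3.1] T [ 0.103 -0.004  0.28 ] gap 0.111 grip 58.811917304992676
```

carry_out(commands="-1 0 0 0 0 0 4;-1 0 0 0 0 0 4;-1 0 0 0 0 0 4;-1 0 0 0 0 0 4;-1 0 0 0 0 0 2;-1 0 0 0 0 0 1;-1 0 0 0 0 0 1")

```text
time_s: 19.2
tool_pos: [515.7, -7.0, 80.6]
tcp_rot: [0.944, 0.329, 0.001, 0.001]
force: [2.5, 0.4, 4.0]
finger_gap: 0.112
grip_force: 60.3
```

```bash
python3 -c "
from h import *
st()"
```

```text
t 19.2 tcp [515.7  -7.   80.6] theta 38.4 zaxis [ 0.002 -0.001 -1.   ] q [-2.300e-01  6.210e-01  1.832e+00 -1.000e-03  6.860e-01  6.710e-01] F [2.5 0.4 4. ] T [ 0.1   -0.326  0.799] gap 0.112 grip 60.34785032272339
```

Torque jumped to 0.8 N m near the expected stop angle, so I will release and look.

carry_out(commands="1 0 0 0 0 0 0;1 0 0 0 0 0 0;1 0 0 0 0 0 0;1 0 0 0 0 0 0;1 0 0 0 0 0 0;1 0 0 0 0 0 0;1 0 0 0 0 0 0;1 0 0 0 0 0 0;1 0 0 -15 0 0 0;1 0 0 -30 0 0 0;1 0 0 -30 0 0 0;1 0 0 -30 0 0 0;1 0 0 -30 0 0 0;1 0 0 -15 0 0 0;1 0 0 0 0 0 0;1 0 0 0 0 0 0")

```text
time_s: 21.2
tool_pos: [513.7, -6.6, 229.4]
tcp_rot: [0.945, 0.328, -0.001, -0.001]
force: [0.0, 0.2, -0.2]
finger_gap: 1.001
grip_force: 0.0
```

```bash
python3 -c "
from h import *
W,f=wristkey('w3')
p=f['pixels'][:,:,::-1];cv2.imwrite('pics/w3b.png',cv2.resize(p[0:300,120:520],None,fx=2,fy=2,interpolation=cv2.INTER_CUBIC))"
```

```text
t 21.2 tcp [513.7  -6.6 229.4] theta 38.3 zaxis [-0.002  0.001 -1.   ] q [-0.231  0.382  1.709  0.     1.053  0.671] F [ 0.   0.2 -0.2] T [ 0.026 -0.004 -0.008] gap 1.001 grip 0.0
key 1179 115.37061221735 ((515.5657348632812, -6.487033843994141), (73.83747863769531, 10.045122146606445), 44.7304573059082) px [ 313  145   22   92 1179]
```

View pics/w3b.png

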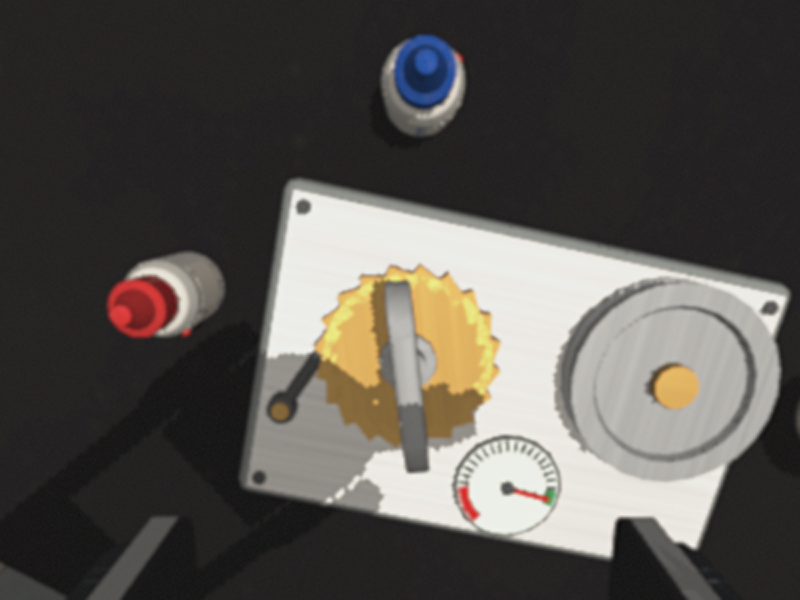

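The hand, pointing from (507,488) to (548,499), stands in the green mark at (551,495). The key rests at 44.7°, 4 more clicks on, and both bottles are upright where they were. The gripper is clear of everything.

```bash
python3 -c "
from rig import arm
print(arm.hand_in())"
```

```text
the job is handed in; nothing more can be done
None
```

The clockwork is fully wound: the key was turned to its stop in two strokes and now rests on its last click, the hand stands in the green mark, the bystanders weren't touched, and the job is handed in (about 21 s used).

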